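Load the kit tray and hold it level over the vise's anvil

ROBOT

A 7-joint arm with a two-finger parallel gripper is mounted at the origin on the work surface. World frame = base frame: x ahead of the robot, y to its left, z up, the work surface at z = 0. Lengths are in m, angles in rad, forces in N, time in s.
With the tool pointing down it reaches from about 0.4 to 0.85 m from the base axis. Payload 10.4 kg.
Tool frame: the origin (TCP) lies between the finger pads; the fingertips stand 14 mm ahead of it and the grasp point (between the pads) lies 5 mm behind it (r.finger_overhang is the z of the fingertips in the tool frame, in m); z points along the fingers, y is the line along which they close (so a half turn about z gives the same grasp; the last joint's range is limited). The gripper opens to 87 mm and grips with 3 to 60 N. Pads are 19 mm wide; open, the fingers measure 117 mm over their backs; the gripper's body (75 mm by 190 mm) begins 51 mm behind the grasp point.
Start: joints at [-1.202, 0.332, -0.065, 1.46, 0.022, 1.35, -0.088], TCP at [0.239, 0.578, 0.237] pointing down, gripper open.
Joint ranges: [-2.6, 2.6], [-0.5, 2.12], [-1.47, 1.34], [0.16, 2.42], [-1.27, 4.41], [0.06, 2.06], [-2.6, 2.6]. Speed limits (rad/s): [2.22, 2.22, 2.79, 2.79, 3.14, 3.14, 3.14].

INTERFACE

Orientations are given as a unit quaternion [x, y, z, w].
In Python, from bench import r, optics gives the robot as it stands.
- The arm moves only by the shell command python3 -m pendant 'ROWS' [FORCE]. ROWS is JSON, a list of rows, each a list of 7 numbers: the closure, from -1 (fully open) to 1 (shut), then the shift along the tool's x, y, z scaled (see below), then the turn, a rotation vector about the tool's x, y, z scaled (see below). In form: [[grip, x, y, z, rx, ry, rz], ...]. A call has 1 to 8 rows; each row is the pose to reach, as a shift and turn from the pose commanded when the call began, along the tool's axes at that moment; what a row does not reach only later rows make up. The controller multiplies each number of a shift by 0.3 m and each number of a turn by 120 degrees. A row lasts 1/8 s, in which the tool goes at most 62.5 mm and 10.7 degrees, less where a joint would pass 70% of its speed; a pose out of reach is approached as far as the arm can. A call with a number of a shift or a turn outside -1 to 1 is refused whole. A call with a gripper value outside its range is refused whole. The fingers move at their own pace and stop on an object; FORCE is the grip in N (left out, the last holds). Time passes only in rows, so rows that repeat a pose let the fingers close. It gives the time, the measured TCP pose, the force, the opening and the grip force at its end, in the units of the state.
- r.read_state(): the state, without advancing time (a new reading comes with each control period).
- optics.camera(name): name is "scene" or "top" or "wrist"; returns a dict with "pixels" (400x640x3 uint8, red, green, blue), "vfov" (degrees; the focal length in pixels is half the picture's height over the tangent of half this angle, whatever the lens; pixels are square), "cx", "cy" (the principal point, pixels), "D" ([k1, k2, p1, p2, k3] as OpenCV has them; the pictures are not rectified), "rvec" (rotation vector, rad) and "tvec" (3), from world to camera coordinates, as OpenCV has them. Camera axes: x right, y down, z forward; pixel columns grow to the right and rows downward; lengths in m; the calibration is good to about 2 mm. A picture is of the moment at which its call begins. There is no depth.
- r.close_job(): hands the job in; it is judged then, once.
The state is a dict: "time": time; "joint_positions": joint angles; "joint_vel": joint speeds; "joint_torque": joint torques, N m; "ee_pos": TCP position; "eef_rot": TCP orientation; "ft_force": force on the tool from outside, world axes, zero at the start; "torque": the same for the moment, N m; "width": finger opening in m; "grip_force": force on a finger pad.
Only numpy, scipy, OpenCV 4.12 (cv2) and the standard library are available. Lean on these libraries where they do the work, as an engineer would, in place of code of your own. Each camera call takes 0.05 s, during which the arm holds its last target. There are 200 camera calls.

TASK

Take the larger of the two bearing caps from the drain rack and seat it fully, rim down, in the round pocket of the plywood kit tray while the tray stands on the bench. Then lift the tray by its handle, keep the loose steel ball in its shallow dimple, and hold the tray out level with its handle over the vise's anvil (the flat pad behind the jaws), a few centimetres clear of the vise, for the mechanic to help himself. Finish while still holding it there, quite still, and leave the other things on the bench where they are.

Things in the scene. Friction and masses are not known exactly. Their poses are not given: they have to be found in the camera images.
- tray: loose kit tray: plywood block 190 (its x) x 110 (y) x 18 mm, about 0.32 kg, a pocket at each end, an upright aluminium handle across the middle. Origin: centre of its underside; z up. The handle's flat crossbar runs along the tray's y: 88 mm long, 10 mm thick (x), 66 to 88 mm above the tray's underside, on posts 10 x 8 mm at y = +-40 mm
- tray_grip (a point): centre of the handle's crossbar, 77 mm above the tray's underside, over the tray's centre
- cap_seat (a point): centre of the floor of the tray's big round pocket, at tray x = -59 mm, y = 0, 12 mm above the tray's underside; the pocket is 54 mm across and 6 mm deep
- ball: loose steel bearing ball, 25.4 mm across, 67 g (its origin rolls with it: use point ball_center)
- ball_center (a point): centre of the ball; at the start it sits in the tray's small dimple
- ball_seat (a point): where the ball's centre is when it sits in the middle of its dimple: tray x = +59 mm, y = 0, 28.7 mm above the tray's underside. The dimple is 19 mm across and 2 mm deep: the ball has about 3 mm of play in it and rolls out over its rim when the tray tips some 30 degrees
- cap: the larger bearing cap: a turned aluminium cup, 46 mm across, about 70 g, 20 mm high (24 mm with the low round boss on its closed top), hollow and open below. Origin: centre of the open rim's plane; its z points out of the closed top. At the start it lies rim down on the rack's sloping sheet, its z leaning 0.45 rad off vertical towards the rack's +x
- small_cap: the other bearing cap, not to be touched: the same shape and height but 33 mm across, beside the larger one on the rack, 96 mm from it centre to centre; which of them is left and which is right varies
- rack: fixed drain rack: drip pan 150 (x) x 220 (y) x 14 mm; in it a perforated sheet, 130 mm long and 200 mm wide, slopes down at 0.45 rad (26 degrees) towards the rack's +x, away from the robot. Origin: centre of the pan's underside. The sheet's low edge lies at rack x = +58 mm, 16 mm up, with an 8 mm lip against which the larger cap rests; the caps lie side by side along the rack's y
- vise: fixed bench vise with 100 mm jaws. Origin: centre of its round base on the bench; its x points from the anvil to the jaws and the screw. Jaws: 102 mm wide, tops 160 mm above the bench, from x = -10 to 114 mm. A drill's gearbox nose, 60 mm across, stands clamped in the jaws at x = 50 mm, its top 185 mm above the bench
- anvil (a point): centre of the top face of the vise's anvil, a flat steel pad 68 by 64 mm at the robot's side of the jaws: vise x = -71 mm, y = 0, 125 mm above the bench
- flanged_nut: bystander: loose flanged steel nut, 40 mm across, 20 mm high; origin under its centre
- screwdriver: bystander: loose screwdriver, 200 mm long along its x, origin under its middle
- wrench: bystander: loose wrench, 180 mm long along its x, origin under its middle
- spray_can: bystander: loose spray can, 66 mm across, 190 mm high; origin under its centre
- screw_jar: bystander: loose glass jar, 68 mm across, 85 mm high; origin under its centre

How it is judged:
On the way, in this order (a step that is already met when the one before it is completed fails the run):
1. the larger cap is seated rim down in its pocket and let go, the tray still standing on the bench (distance between cap and cap_seat below 0.006 m and angle between the z axis of cap and the z axis of tray, either way round below 0.1 rad and contact force between the fingers and cap below 0.2 N and height (world z) of tray below 0.006 m and angle between tray's own z axis and vertical below 0.05 rad), for 0.2 s.
2. the tray is lifted by its handle, clear of the bench, with the cap and the ball in place (distance between cap and cap_seat below 0.006 m and angle between the z axis of cap and the z axis of tray, either way round below 0.1 rad and distance between ball_center and ball_seat below 0.008 m and height (world z) of tray above 0.03 m and contact force between the fingers and tray above 2 N and distance between the grasp point and tray_grip below 0.045 m), for 0.2 s.
At the end, for the whole second after the job is handed in: The fingers hold the tray by its handle, still and level (within 5 degrees), handle within 40 mm horizontally of the anvil's centre, underside 10 to 120 mm above the anvil, the tray not touching the vise; the larger cap is rim down on its pocket's floor (within 6 mm), the ball in its dimple (distance between cap and cap_seat below 0.006 m and angle between the z axis of cap and the z axis of tray, either way round below 0.1 rad and distance between ball_center and ball_seat below 0.008 m and horizontal distance between tray_grip and anvil below 0.04 m and z of tray in the frame of anvil between 0.01 and 0.12 m and angle between tray's own z axis and vertical below 0.09 rad and linear speed of tray below 0.03 m/s and contact force between the fingers and tray above 2 N and distance between the grasp point and tray_grip below 0.045 m and contact force between tray and vise below 0.2 N); the arm keeps its last pose, push and grip.
It fails at once if the ball leaves its dimple (distance between ball_center and ball_seat above 0.012 m).
It fails at once if another thing on the bench or rack is knocked more than 30 mm from its place (distance of any of small_cap, flanged_nut, screwdriver, wrench, spray_can, screw_jar from where it was at the start of the episode above 0.03 m).
It also fails if it takes over 64 s, if anything falls off the work surface, if the arm or the gripper's body presses on something with over 40 N, if the wrist force passes 120 N, or if a joint passes its speed limit or range.

## Working session

There is one attempt and no reset: what is moved stays moved. The work goes in short steps, Python scripts to look and compute and a shell command to move; the robot and the scene stay as the last step left them, time stands still between calls to the robot, and variables do not carry over. Pictures are saved under pics/ and viewed, at most 10 in all, crops included, and the job is handed in when it is done.

```bash
ls; mkdir -p pics
python3 - <<'E'
from bench import r,optics
import cv2,json
s=r.read_state();print({k:s[k] for k in('time','ee_pos','eef_rot','width','ft_force')}, r.finger_overhang)
for n in('scene','top','wrist'):
    c=optics.camera(n);cv2.imwrite(f'pics/{n}0.png',c['pixels'][:,:,::-1])
    print(n,c['vfov'],c['cx'],c['cy'],c['D'],c['rvec'],c['tvec'])
E
```

```text
pics
{'time': 0.0, 'ee_pos': array([0.2385347 , 0.57729632, 0.23574387]), 'eef_rot': array([ 1.94626787e-01,  9.80877109e-01, -7.10070444e-04, -8.31268639e-05]), 'width': 0.08704041639863723, 'ft_force': array([ 0.10054901,  0.14517297, -0.19603386])} 0.014
scene 56.34268555713489 316.140386900763 195.46624055102134 [-0.03184706  0.          0.          0.          0.        ] [ 2.30817311  0.70560612 -0.28233529] [-0.45804355 -0.22572057  1.20700432]
top 42.881112102692605 313.8734445320072 201.95019249842392 [0.01265488 0.         0.         0.         0.        ] [ 2.1434347  -2.09457827  0.20868411] [-0.06770739  0.59780656  1.45431457]
wrist 59.580892845532524 321.3263252102736 198.12904274545076 [-0.07613347  0.          0.          0.          0.        ] [-2.43746317 -1.62999988 -0.19778321] [-0.62501678 -0.02947754  0.38959305]
```

View pics/top0.png

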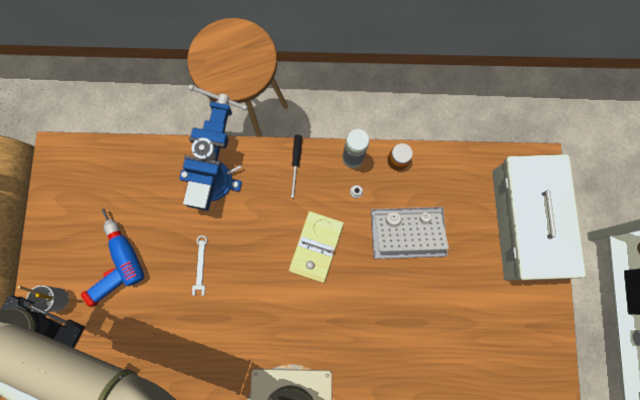

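View pics/scene0.png

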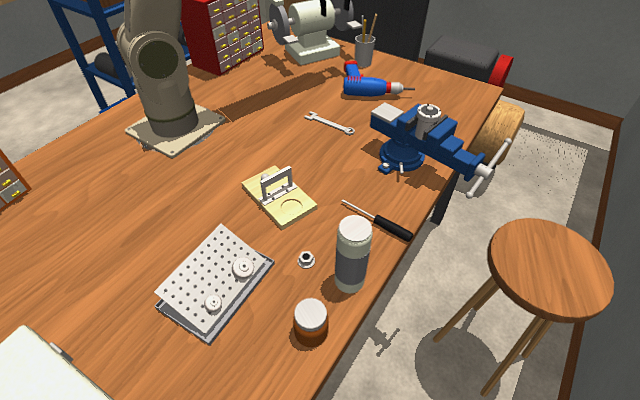

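Top view: the larger cap is at about (394,218), the small cap at (426,217), the tray at (317,246) with the pocket (323,226) towards the far side and the ball at (310,265), and the anvil at (198,194). The scene view shows the same things: larger cap (243,267), tray handle (278,182), anvil (390,115). I'll enlarge both.

Run:
```python
import cv2,numpy as np
t=cv2.imread('pics/top0.png');s=cv2.imread('pics/scene0.png')
R=lambda i,x,y,w,h,k:cv2.resize(i[y:y+h,x:x+w],None,fx=k,fy=k,interpolation=cv2.INTER_CUBIC)
a=R(t,285,200,165,85,4.8);b=R(t,175,130,75,85,2.0)
cv2.imwrite('pics/c1.png',a)
c=R(s,230,155,100,85,4);d=R(s,190,230,100,85,4);e=R(s,360,85,100,85,3)
f=np.zeros((600,800,3),np.uint8);f[:340,:400]=c;f[:340,400:]=d;f[340:595,:300]=e
g=R(t,175,135,80,83,3);f[340:589,320:560]=g
cv2.imwrite('pics/c2.png',f)
```

```text
(no output)
```

View pics/c1.png

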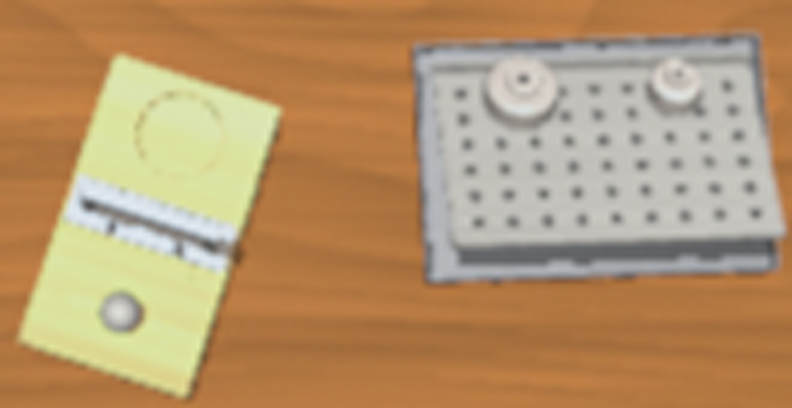

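View pics/c2.png

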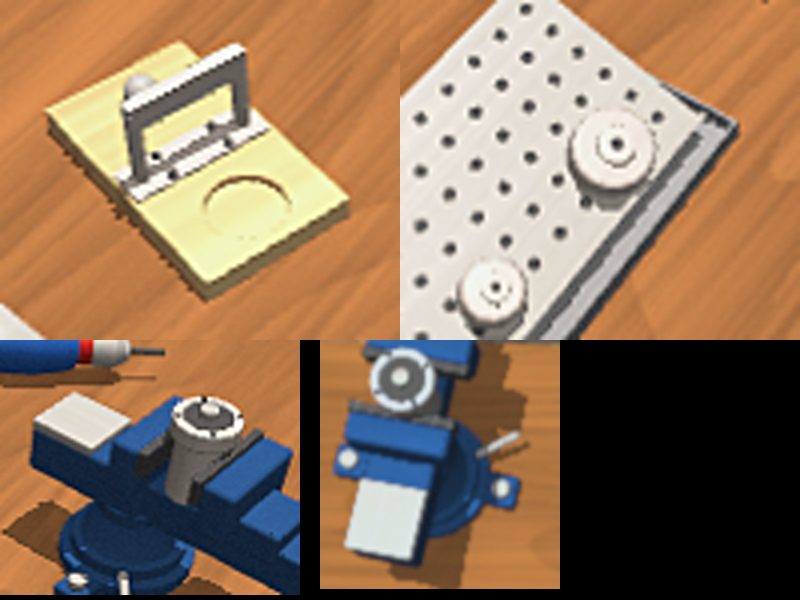

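Zoomed, the tray's four top corners, both bosses' centre dots, the crossbar and the anvil corners are clear; I'll triangulate them from both views.

```bash
cat > h.py <<'E'
import cv2,numpy as np
from scipy.spatial.transform import Rotation as Ro
def cam(c):
    f=200/np.tan(np.radians(c['vfov'])/2);K=np.array([[f,0,c['cx']],[0,f,c['cy']],[0,0,1.]])
    return K,np.array(c['D']),np.array(c['rvec'],float),np.array(c['tvec'],float)
def ray(c,uv):
    K,D,rv,t=cam(c);p=cv2.undistortPoints(np.array([[uv]],float),K,D)[0,0]
    R=cv2.Rodrigues(rv)[0];return -R.T@t,R.T@np.array([p[0],p[1],1.])/np.linalg.norm([p[0],p[1],1])
def tri(*cu):
    A=np.zeros((3,3));b=np.zeros(3);L=[ray(c,u) for c,u in cu]
    for o,d in L:
        P=np.eye(3)-np.outer(d,d);A+=P;b+=P@o
    X=np.linalg.solve(A,b);return X,max(np.linalg.norm(np.cross(X-o,d)) for o,d in L)
def onz(c,u,z):
    o,d=ray(c,u);return o+d*(z-o[2])/d[2]
def proj(c,X):
    K,D,rv,t=cam(c);return cv2.projectPoints(np.array(X,float).reshape(-1,3),rv,t,K,D)[0][:,0]
def crop(uv,x0,y0,k): return [x0+(uv[0]+.5)/k-.5,y0+(uv[1]+.5)/k-.5]
E
python3 - <<'E'
from h import *
from bench import optics
np.set_printoptions(precision=4,suppress=True)
T=optics.camera('top');S=optics.camera('scene')
P={'A':((119,54),(349,203)),'B':((282,107),(207,285)),'C':((188,398),(47,115)),'D':((20,341),(182,42))}
for k,(a,b) in P.items():
    a=crop(a,285,200,4.8);b=crop(b,230,155,4);print(k,*tri((T,a),(S,b)),onz(T,a,.018)[:2],onz(S,b,.018)[:2])
for k,a,b in(('cap',(522,78),(217,144)),('small',(678,74),(95,287))):
    print(k,*tri((T,crop(a,285,200,4.8)),(S,crop(b,190,230,4))))
print('bar ends',*tri((T,crop((82,203),285,200,4.8)),(S,crop((243,47),230,155,4))),*tri((T,crop((232,247),285,200,4.8)),(S,crop((125,105),230,155,4))))
Q=[]
for a,b in(((41,140),(132,78)),((108,148),(92,109)),((98,218),(33,81)),((26,208),(72,52))):
    X,e=tri((T,crop(a,175,135,3)),(S,crop(b,360,85,3)));Q.append(X);print('anv',X,e)
print(np.mean(Q,0))
# rack pan corners, z=.014
for a in((415,45),(758,36),(778,268),(429,281)): print('pan',onz(T,crop(a,285,200,4.8),.014)[:2])
E
```

```text
A [ 0.5808 -0.0399  0.0155] 0.0013856035152944705 [ 0.5793 -0.0409] [ 0.583  -0.0406]
B [ 0.5482 -0.144   0.0183] 0.0007588756706827451 [ 0.5478 -0.1445] [ 0.5486 -0.1432]
C [ 0.3663 -0.0873  0.014 ] 0.0018168192754372192 [ 0.365  -0.0887] [ 0.3706 -0.0886]
D [0.3991 0.0177 0.0172] 0.0022493405869807737 [0.3975 0.016 ] [0.4011 0.0188]
cap [ 0.5647 -0.291   0.049 ] 0.00029349777587035547
small [ 0.5695 -0.3874  0.0492] 0.0004927193959994254
bar ends [ 0.4803 -0.018   0.0807] 0.00501085082635459 [ 0.4559 -0.1069  0.0882] 0.006440319752803238
anv [0.6393 0.3068 0.1259] 0.0020693243597400017
anv [0.6315 0.2417 0.1271] 0.0007063976118293323
anv [0.5655 0.2482 0.1274] 0.002839074500612653
anv [0.5729 0.3163 0.1248] 0.0015201130508560455
[0.6023 0.2783 0.1263]
pan [ 0.5903 -0.2289]
pan [ 0.6012 -0.447 ]
pan [ 0.454  -0.4556]
pan [ 0.4407 -0.2377]
```

```bash
cat >> h.py <<'E'
from bench import r,optics
np.set_printoptions(precision=4,suppress=True)
N=np.array([np.sin(.45)*np.cos(.053),np.sin(.45)*np.sin(.053),np.cos(.45)])
def rot(yaw_y,n=np.array([0,0,1.])):
    z=-n;y=np.array([np.cos(yaw_y),np.sin(yaw_y),0]);y-=y@z*z;y/=np.linalg.norm(y)
    return np.c_[np.cross(y,z),y,z]
def plan(p,R):
    s=r.read_state();R0=Ro.from_quat(s['eef_rot']).as_matrix()
    d=R0.T@(np.array(p)-s['ee_pos']);w=Ro.from_matrix(R0.T@R).as_rotvec()
    print('t',s['time'],'shift',d/.3,'turn',w/np.radians(120),'| mm',np.linalg.norm(d)*1e3,'deg',np.degrees(np.linalg.norm(w)),'j',s['joint_positions'])
capO=np.array([.5647,-.291,.049])-.024*N
E
python3 - <<'E'
from h import *
T=optics.camera('top');S=optics.camera('scene')
print('can top',*tri((T,(357,137)),(S,(355,229))),'jar',*tri((T,(402,150)),(S,(311,310))))
plan(capO+(.0215+.10)*N,rot(-1.518,N))
plan([.42,.25,.3],rot(-.3))
E
```

```text
can top [ 0.7586 -0.1713  0.1883] 0.002355674365202278 jar [ 0.7539 -0.3113  0.0962] 0.0006674416565475399
t 0.35 shift [-2.2377 -2.2001  0.3325] turn [ 0.2881 -0.065   1.259 ] | mm 946.7082753424988 deg 155.17847110450737 j [-1.2017  0.3323 -0.0647  1.4603  0.0216  1.3499 -0.0885]
t 0.35 shift [-0.9758 -0.7785 -0.2118] turn [-0.0001  0.0001  0.7062] | mm 379.8382399723779 deg 84.74379408694749 j [-1.2017  0.3323 -0.0647  1.4603  0.0216  1.3499 -0.0885]
```

```bash
python3 -m pendant '[[-1,-0.976,-0.778,-0.212,0,0,0.706],[-1,-0.976,-0.778,-0.212,0,0,0.706],[-1,-0.976,-0.778,-0.212,0,0,0.706],[-1,-0.976,-0.778,-0.212,0,0,0.706],[-1,-0.976,-0.778,-0.212,0,0,0.706],[-1,-0.976,-0.778,-0.212,0,0,0.706],[-1,-0.976,-0.778,-0.212,0,0,0.706],[-1,-0.976,-0.778,-0.212,0,0,0.706]]'
python3 - <<'E'
from h import *
plan([.47,-.06,.32],rot(-1.2))
E
```

```text
time: 1.35
ee_pos: [0.4207, 0.2491, 0.3006]
eef_rot: [0.807, 0.59, 0.0, -0.0]
ft_force: [-0.9, -0.1, -1.1]
width: 0.087
grip_force: 0.0
t 1.35 shift [-0.9322  0.4687 -0.0656] turn [-0.0001 -0.0004  0.4261] | mm 313.6403948670667 deg 51.12791475055899 j [-0.8822 -0.0097  0.2538  1.72    0.0021  1.4301 -0.9363]
```

```bash
python3 -m pendant '[[-1,-0.932,0.469,-0.066,0,0,0.426],[-1,-0.932,0.469,-0.066,0,0,0.426],[-1,-0.932,0.469,-0.066,0,0,0.426],[-1,-0.932,0.469,-0.066,0,0,0.426],[-1,-0.932,0.469,-0.066,0,0,0.426],[-1,-0.932,0.469,-0.066,0,0,0.426],[-1,-0.932,0.469,-0.066,0,0,0.426],[-1,-0.932,0.469,-0.066,0,0,0.426]]'
python3 - <<'E'
from h import *
import pickle
c=optics.camera('wrist');pickle.dump(c,open('w1.pkl','wb'))
cv2.imwrite('pics/w1.png',c['pixels'][:,:,::-1])
plan(capO+(.0215+.10)*N,rot(-1.518,N))
E
```

```text
time: 2.35
ee_pos: [0.472, -0.057, 0.3197]
eef_rot: [0.982, 0.19, -0.0, -0.0]
ft_force: [-0.6, 1.0, 0.6]
width: 0.0871
grip_force: 0.0
t 2.4 shift [0.1302 0.8845 0.6096] turn [ 0.0352 -0.2128  0.1544] | mm 324.62201682631115 deg 31.832222263011012 j [-0.5682 -0.0726  0.5679  1.7283  0.039   1.4749 -1.1942]
```

View pics/w1.png

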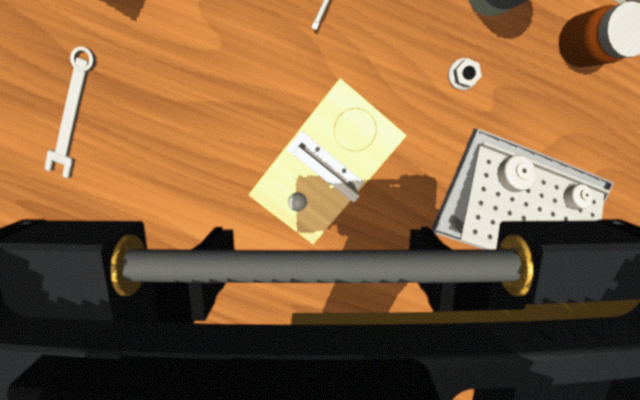

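The wrist view shows the tray with corners at (340,79), (406,135), (316,244), (249,194), the pocket ring centred at (355,129), the larger cap's boss at (522,170) and the small one at (585,196).

Run:
```python
from h import *
import pickle
W=pickle.load(open('w1.pkl','rb'));T=optics.camera('top');S=optics.camera('scene')
t=lambda *a:crop(a,285,200,4.8)
P=[((119,54),(349,203),(340,79)),((282,107),(207,285),(406,135)),((188,398),(47,115),(316,244)),((20,341),(182,42),(249,194))]
X=[]
for a,b,w in P:
    x,e=tri((T,t(*a)),(S,crop(b,230,155,4)),(W,w));X.append(x);print(x,e,onz(W,w,.018)[:2])
X=np.array(X);c=X.mean(0);d=X[2]+X[3]-X[0]-X[1];d2=X[0]+X[3]-X[1]-X[2];print('centre',c,np.arctan2(d[1],d[0]),np.arctan2(d2[1],d2[0])+np.pi/2)
print('pocket',onz(W,(355,129.5),.018),onz(T,t(178,134),.018),onz(S,crop((247,207),230,155,4),.018))
print('cap',tri((T,t(522,78)),(S,crop((217,144),190,230,4)),(W,(521.5,170))),'small',tri((T,t(678,74)),(S,crop((95,287),190,230,4)),(W,(585,196))))
print('bar',tri((T,t(157,226)),(S,crop((184,76),230,155,4)),(W,(328,171))))
```

```text
[ 0.58   -0.0392  0.0144] 0.0016919933446415435 [ 0.5783 -0.0387]
[ 0.5476 -0.1436  0.0176] 0.0009982311875989483 [ 0.5467 -0.1433]
[ 0.3665 -0.089   0.0163] 0.0031262214944459267 [ 0.3659 -0.0912]
[0.3988 0.0177 0.0173] 0.002449354114192339 [0.3984 0.0176]
centre [ 0.4732 -0.0636  0.0164] 2.8430465040884654 2.8443017250148426
pocket [ 0.5284 -0.08    0.018 ] [ 0.5291 -0.0793  0.018 ] [ 0.5313 -0.0794  0.018 ]
cap (array([ 0.5638, -0.2905,  0.0473]), np.float64(0.0013529284462485377)) small (array([ 0.5683, -0.3874,  0.0483]), np.float64(0.001977309475103412))
bar (array([ 0.4706, -0.0632,  0.0839]), np.float64(0.007817639197889881))
```

```bash
sed -i 's/^capO=.*/capO=np.array([.5643,-.2907,.0485])-.024*N/' h.py
python3 -m pendant '[[-1,0.13,0.884,0.61,0.035,-0.213,0.154],[-1,0.13,0.884,0.61,0.035,-0.213,0.154],[-1,0.13,0.884,0.61,0.035,-0.213,0.154],[-1,0.13,0.884,0.61,0.035,-0.213,0.154],[-1,0.13,0.884,0.61,0.035,-0.213,0.154],[-1,0.13,0.884,0.61,0.035,-0.213,0.154],[-1,0.13,0.884,0.61,0.035,-0.213,0.154],[-1,0.13,0.884,0.61,0.035,-0.213,0.154]]'
python3 - <<'E'
from h import *
plan(capO+.0215*N,rot(-1.518,N))
c=optics.camera('wrist')
import pickle;pickle.dump(c,open('w2.pkl','wb'))
p=c['pixels'][:,:,::-1].copy()
for q in proj(c,[capO+.024*N,capO+.020*N]): print(q);cv2.circle(p,tuple(int(round(v)) for v in q),2,(0,0,255),-1)
cv2.imwrite('pics/w2.png',p)
E
```

```text
time: 3.5
ee_pos: [0.6067, -0.2897, 0.1369]
eef_rot: [0.974, 0.025, -0.223, 0.006]
ft_force: [0.1, 0.5, -0.3]
width: 0.0872
grip_force: 0.0
t 3.5 shift [ 0.0009 -0.0039  0.3353] turn [-0.0002  0.     -0.0004] | mm 100.58272243779822 deg 0.05533521385565582 j [-0.0343  0.914   0.6899  1.0308 -0.2865  1.7311 -0.9675]
[320.3044 203.5557]
[320.326  202.1669]
```

View pics/w2.png

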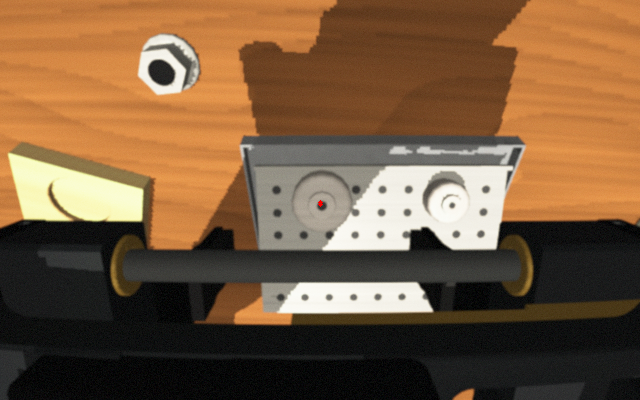

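The predicted boss point falls on the boss at (321,204), so the pose agrees. Descending along the cap axis and gripping.

```bash
python3 -m pendant '[[-1,0.001,-0.004,0.15,0,0,0],[-1,0.001,-0.004,0.25,0,0,0],[-1,0.001,-0.004,0.31,0,0,0],[-1,0.001,-0.004,0.335,0,0,0],[-1,0.001,-0.004,0.335,0,0,0],[1,0.001,-0.004,0.335,0,0,0],[1,0.001,-0.004,0.335,0,0,0],[1,0.001,-0.004,0.335,0,0,0]]' 15
python3 -m pendant '[[1,0,0,0,0,0,0],[1,0,0,0,0,0,0],[1,0,0,0,0,0,0],[1,0,0,0,0,0,0],[1,0,0,-0.03,0,0,0],[1,0,0,-0.06,0,0,0],[1,0,0,-0.15,0,0,0],[1,0,0,-0.25,0,0,0]]'
```

```text
time: 4.55
ee_pos: [0.5632, -0.2917, 0.0465]
eef_rot: [0.975, 0.025, -0.223, 0.006]
ft_force: [0.1, -0.2, -0.3]
width: 0.0649
grip_force: 0.0
time: 5.55
ee_pos: [0.5959, -0.2897, 0.115]
eef_rot: [0.974, 0.025, -0.223, 0.006]
ft_force: [0.2, -0.0, -1.2]
width: 0.0453
grip_force: 15.0
```

Run:
```python
from h import *
p=np.array([.5293,-.0802,.0335])
plan(p+[0,0,.15],rot(2.8435+np.pi/2))
print(capO+.0215*N)
```

```text
t 5.55 shift [-0.2672 -0.7085 -0.1248] turn [0.0377 0.2127 0.1638] | mm 230.22969725867742 deg 32.53412798753069 j [-0.047   0.9086  0.688   1.0933 -0.2848  1.6783 -0.9639]
[ 0.5632 -0.2908  0.0462]
```

```bash
python3 -m pendant '[[1,-0.02,-0.05,-0.1,0,0,0],[1,-0.267,-0.708,-0.125,0.038,0.213,0.164],[1,-0.267,-0.708,-0.125,0.038,0.213,0.164],[1,-0.267,-0.708,-0.125,0.038,0.213,0.164],[1,-0.267,-0.708,-0.125,0.038,0.213,0.164],[1,-0.267,-0.708,-0.125,0.038,0.213,0.164],[1,-0.267,-0.708,-0.125,0.038,0.213,0.164],[1,-0.267,-0.708,-0.125,0.038,0.213,0.164]]'
python3 - <<'E'
from h import *
p=np.array([.5293,-.0802,.0345])
plan(p,rot(2.8435+np.pi/2))
c=optics.camera('wrist')
a=c['pixels'][:,:,::-1].copy()
x=np.array([np.cos(2.8435),np.sin(2.8435)])
print(proj(c,[[.5293,-.0802,.018]]))
th=np.linspace(0,2*np.pi,60)
q=proj(c,np.c_[.5293+.027*np.cos(th),-.0802+.027*np.sin(th),0*th+.018])
for u in q: a[int(round(u[1])),int(round(u[0]))]=(0,0,255)
cv2.imwrite('pics/w3.png',cv2.resize(a[60:320,160:480],None,fx=2.3,fy=2.3))
E
```

```text
time: 6.55
ee_pos: [0.5293, -0.082, 0.1824]
eef_rot: [0.989, -0.15, 0.0, 0.0]
ft_force: [0.8, -0.5, -0.8]
width: 0.046
grip_force: 15.0
t 6.55 shift [-0.0021 -0.0062  0.4931] turn [ 0.0003 -0.0004 -0.0012] | mm 147.941772262908 deg 0.15527224074857615 j [-0.6799  0.2166  0.853   1.8081 -0.1742  1.1944 -1.6456]
[[320.004 186.086]]
```

View pics/w3.png

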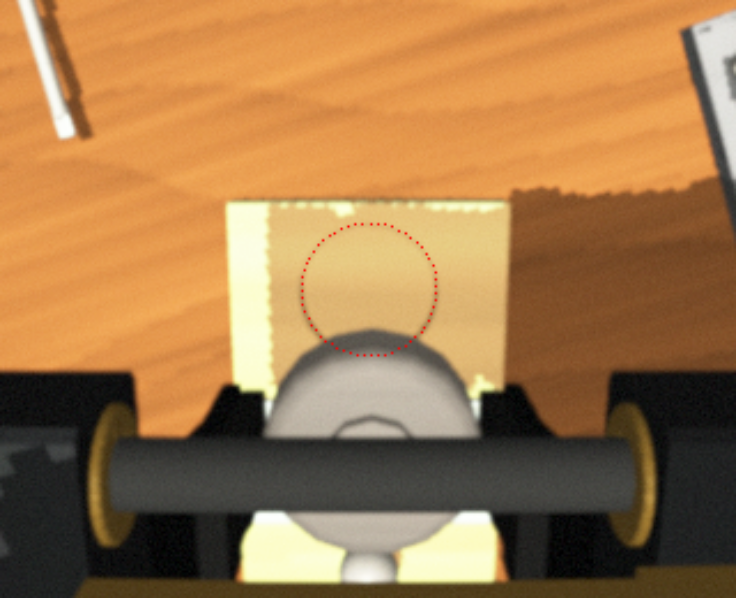

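The predicted ring sits laterally centred on the tray; the far edge (row 203 in the crop) hints it may be 2 mm off lengthwise. I'll check the edges numerically.

Run:
```python
from h import *
import pickle
c=optics.camera('wrist');pickle.dump(c,open('w3.pkl','wb'));g=c['pixels'].astype(int).sum(2)
# tray frame from pocket estimate
y=2.8435;x=np.array([np.cos(y),np.sin(y),0]);yy=np.array([-np.sin(y),np.cos(y),0]);pc=np.array([.5293,-.0802,.018])
print('ring far/near, far edge top, far edge bottom:',proj(c,[pc-.027*x,pc+.027*x,pc-.036*x,pc-.036*x-[0,0,.018]]))
print('side edges',proj(c,[pc+.055*yy,pc-.055*yy]))
o=-cv2.Rodrigues(c['rvec'])[0].T@c['tvec'];print('cam',o)
for col in(300,320,340): print(col,g[140:205,col-1:col+2].mean(1).astype(int))
print('row186 L',g[186,250:285],'R',g[186,365:395])
a=c['pixels'][130:215,245:400,::-1]
l=cv2.createCLAHE(6,(4,4)).apply(cv2.cvtColor(a,cv2.COLOR_BGR2GRAY));cv2.imwrite('pics/w3b.png',cv2.resize(l,None,fx=5,fy=5,interpolation=cv2.INTER_CUBIC))
```

```text
ring far/near, far edge top, far edge bottom: [[319.8273 156.5701]
 [320.0582 214.2689]
 [319.7877 146.5144]
 [319.8588 144.6316]]
side edges [[379.8918 185.8348]
 [260.0187 186.2007]]
cam [ 0.5927 -0.101   0.331 ]
300 [472 474 473 464 456 412 384 454 567 602 575 552 547 547 548 551 551 550
 551 551 550 555 554 541 527 524 537 553 560 563 560 568 567 562 564 561
 560 558 555 551 544 539 538 543 533 529 520 521 508 515 518 514 515 519
 517 519 517 523 515 517 518 521 519 517 501]
320 [457 440 436 435 424 398 365 397 497 561 564 556 554 548 553 545 542 514
 529 546 548 557 554 557 552 556 562 562 564 563 561 561 563 563 560 563
 561 551 555 550 545 540 541 534 536 529 527 519 524 519 515 521 514 512
 518 516 523 517 515 519 511 502 439 349 278]
340 [437 446 447 450 456 420 378 433 536 566 559 554 552 552 555 550 558 558
 559 556 560 558 561 554 540 533 542 549 563 562 567 560 564 566 560 563
 559 556 553 556 549 545 545 538 533 535 525 524 528 529 522 521 517 514
 518 517 518 513 514 523 511 515 513 508 487]
row186 L [493 504 497 497 502 505 504 493 509 575 670 706 713 715 712 715 717 715
 713 712 713 712 711 714 713 701 646 558 516 517 524 516 517 512 523] R [524 526 517 528 533 516 521 524 523 518 525 527 533 517 478 371 276 248
 250 237 237 247 220 244 249 247 245 241 251 244]
```

View pics/w3b.png

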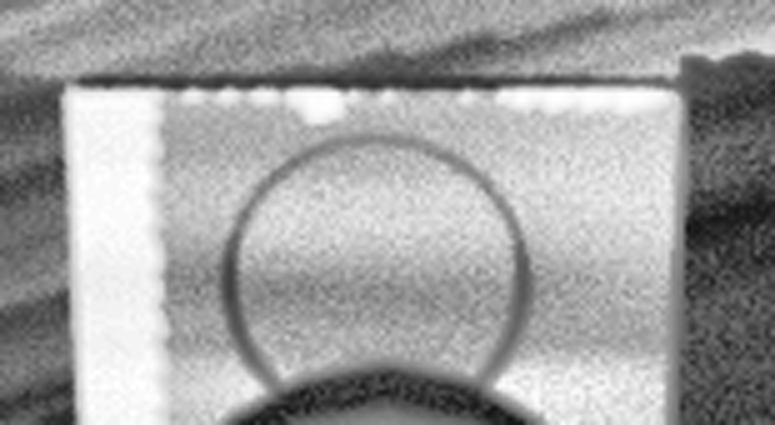

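The ring (far rim at row 157, centre column 320) matches the prediction to under 1 mm. Lowering.

```bash
python3 -m pendant '[[1,-0.002,-0.006,0.15,0,0,-0.001],[1,-0.002,-0.006,0.3,0,0,-0.001],[1,-0.002,-0.006,0.4,0,0,-0.001],[1,-0.002,-0.006,0.44,0,0,-0.001],[1,-0.002,-0.006,0.46,0,0,-0.001],[1,-0.002,-0.006,0.475,0,0,-0.001],[1,-0.002,-0.006,0.487,0,0,-0.001],[1,-0.002,-0.006,0.487,0,0,-0.001]]'
python3 - <<'E'
from h import *
plan([.5293,-.0802,.0338],rot(2.8435+np.pi/2))
E
```

```text
time: 7.65
ee_pos: [0.5292, -0.0785, 0.0365]
eef_rot: [0.989, -0.148, 0.001, -0.0]
ft_force: [-0.2, -0.3, -0.7]
width: 0.0459
grip_force: 15.0
t 7.65 shift [0.0019 0.0055 0.009 ] turn [-0.0004 -0.0005  0.0008] | mm 3.2036813966876805 deg 0.12345391842270012 j [-0.5736  0.4302  0.7561  1.937  -0.3702  0.9154 -1.5002]
```

```bash
for i in 1 2 3; do python3 -m pendant '[[1,0,0,0,0,0,0]]' | sed -n 2,4p; done
```

```text
ee_pos: [0.5293, -0.0785, 0.0366]
eef_rot: [0.989, -0.148, 0.001, -0.0]
ft_force: [0.5, 0.3, -0.5]
ee_pos: [0.5292, -0.0785, 0.0365]
eef_rot: [0.989, -0.148, 0.001, -0.0]
ft_force: [-0.6, -0.2, -0.6]
ee_pos: [0.5291, -0.0785, 0.0363]
eef_rot: [0.989, -0.148, 0.0, -0.0]
ft_force: [-0.2, -0.4, -0.1]
```

```bash
python3 -m pendant '[[1,0.002,0.0055,0.003,0,0,0],[1,0.002,0.0055,0.006,0,0,0],[1,0.002,0.0055,0.009,0,0,0],[1,0.002,0.0055,0.009,0,0,0]]'; python3 -m pendant '[[1,0,0,0.002,0,0,0],[1,0,0,0.002,0,0,0]]'
```

```text
time: 8.52
ee_pos: [0.5291, -0.0803, 0.0334]
eef_rot: [0.989, -0.148, 0.0, -0.0]
ft_force: [0.0, -0.4, -0.4]
width: 0.0454
grip_force: 15.0
time: 8.78
ee_pos: [0.5292, -0.0804, 0.0332]
eef_rot: [0.989, -0.148, 0.0, -0.0]
ft_force: [-1.5, -0.3, 4.1]
width: 0.046
grip_force: 15.0
```

```bash
python3 -m pendant '[[0.2,0,0,-0.004,0,0,0],[-0.2,0,0,-0.004,0,0,0],[-0.2,0,0,-0.004,0,0,0],[-0.2,0,0,-0.004,0,0,0],[-0.2,0,0,-0.004,0,0,0],[-0.2,0,0,-0.15,0,0,0],[-0.2,0,0,-0.35,0,0,0],[-0.2,0,0,-0.5,0,0,0]]'
python3 - <<'E'
from h import *
import pickle
plan([.4729,-.0631,.21],rot(2.8435-np.pi))
c=optics.camera('wrist');pickle.dump(c,open('w4.pkl','wb'))
cv2.imwrite('pics/w4.png',c['pixels'][:,:,::-1])
E
```

```text
time: 9.78
ee_pos: [0.5292, -0.0807, 0.1852]
eef_rot: [0.989, -0.148, 0.001, -0.0]
ft_force: [0.3, 0.4, 0.4]
width: 0.0521
grip_force: 0.0
t 9.775 shift [-0.1966 -0.0012 -0.083 ] turn [ 0.0003 -0.0011 -0.7495] | mm 64.02094993117932 deg 89.94188904066402 j [-0.6977  0.2142  0.8708  1.807  -0.1763  1.1986 -1.6418]
```

View pics/w4.png

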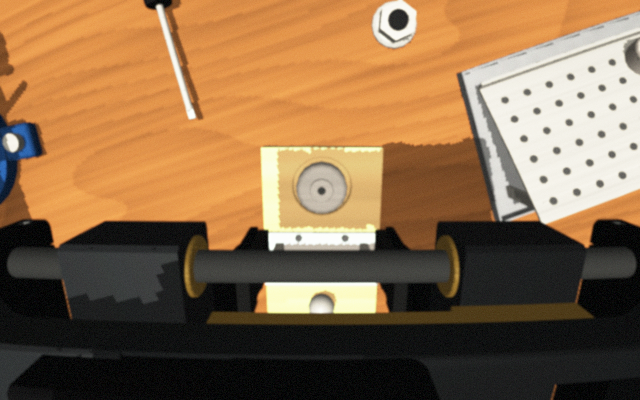

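The cap sits in the pocket (boss at (321,190), an even ring round it), and the ball is in place at (321,303). Next, the handle: turn a quarter and approach from above.

```bash
python3 -m pendant '[[-0.2,-0.03,0,-0.08,0,0,-0.08],[-0.2,-0.197,-0.001,-0.083,0,0,-0.65],[-0.2,-0.197,-0.001,-0.083,0,0,-0.75],[-0.2,-0.197,-0.001,-0.083,0,0,-0.75],[-0.2,-0.197,-0.001,-0.083,0,0,-0.75],[-0.2,-0.197,-0.001,-0.083,0,0,-0.75],[-0.2,-0.197,-0.001,-0.083,0,0,-0.75],[-0.2,-0.197,-0.001,-0.083,0,0,-0.75]]'
python3 -m pendant '[[-0.2,0,0,0,0,0,-0.04],[-0.2,0,0,0,0,0,-0.04]]'
python3 - <<'E'
from h import *
plan([.4729,-.0631,.072],rot(2.8435-np.pi))
E
```

```text
time: 10.82
ee_pos: [0.4724, -0.0629, 0.2076]
eef_rot: [0.828, 0.56, 0.0, -0.0]
ft_force: [0.2, 0.0, 0.4]
width: 0.0522
grip_force: 0.0
time: 11.08
ee_pos: [0.4725, -0.0629, 0.2076]
eef_rot: [0.806, 0.592, 0.0, -0.0]
ft_force: [-0.5, -0.4, 0.2]
width: 0.0522
grip_force: 0.0
t 11.075 shift [-0.0006  0.0014  0.452 ] turn [ 0.0002 -0.0003 -0.003 ] | mm 135.6073433654998 deg 0.3603186886213503 j [-0.7925 -0.0147  0.8379  1.9154  0.011   1.2354 -0.2626]
```

```bash
python3 -m pendant '[[-0.2,-0.001,0.001,0.15,0,0,-0.003],[-0.2,-0.001,0.001,0.25,0,0,-0.003],[-0.2,-0.001,0.001,0.35,0,0,-0.003],[-0.2,-0.001,0.001,0.42,0,0,-0.003],[-0.2,-0.001,0.001,0.452,0,0,-0.003],[-0.2,-0.001,0.001,0.452,0,0,-0.003],[0.4,-0.001,0.001,0.452,0,0,-0.003],[0.4,-0.001,0.001,0.452,0,0,-0.003]]' 10
python3 -m pendant '[[0.7,0,0,0,0,0,0],[0.7,0,0,0,0,0,0],[0.8,0,0,0,0,0,0],[0.9,0,0,0,0,0,0],[1,0,0,0,0,0,0],[1,0,0,0,0,0,0],[1,0,0,0,0,0,0]]'
```

```text
time: 12.08
ee_pos: [0.4734, -0.0631, 0.0729]
eef_rot: [0.804, 0.595, 0.001, 0.0]
ft_force: [-0.1, -0.9, -0.3]
width: 0.0394
grip_force: 0.0
time: 12.95
ee_pos: [0.4723, -0.063, 0.0721]
eef_rot: [0.804, 0.595, 0.0, -0.0]
ft_force: [-5.1, 1.5, 5.3]
width: 0.0101
grip_force: 10.0
```

```bash
python3 -m pendant '[[1,0,0,0,0,0,0],[1,0,0,0,0,0,0],[1,0,0,-0.01,0,0,0],[1,0,0,-0.03,0,0,0],[1,0,0,-0.06,0,0,0],[1,0,0,-0.09,0,0,0],[1,0,0,-0.12,0,0,0],[1,0,0,-0.15,0,0,0]]' 45
python3 -m pendant '[[1,0,0,-0.02,0,0,0],[1,0,0,-0.03,0,0,0],[1,0,0,-0.03,0,0,0],[1,0,0,-0.03,0,0,0]]'
python3 - <<'E'
from h import *
c=optics.camera('top');s=optics.camera('scene')
R=lambda i,x,y,w,h,k:cv2.resize(i[y:y+h,x:x+w,::-1],None,fx=k,fy=k,interpolation=cv2.INTER_CUBIC)
cv2.imwrite('pics/l1.png',np.hstack([R(c['pixels'],260,180,110,120,3.5),R(s['pixels'],220,110,110,120,3.5)]))
plan([.6023,.2783,.205+.072+.015],rot(-.298))
plan([.53,.12,.295],rot(-.298))
E
```

```text
time: 13.95
ee_pos: [0.4729, -0.0631, 0.1179]
eef_rot: [0.804, 0.595, 0.001, 0.0]
ft_force: [-1.3, 0.1, -4.1]
width: 0.0094
grip_force: 45.0
time: 14.45
ee_pos: [0.4726, -0.0632, 0.126]
eef_rot: [0.804, 0.595, 0.0, -0.0]
ft_force: [0.1, -0.2, -4.3]
width: 0.0094
grip_force: 45.0
t 14.55 shift [ 1.2152  0.0799 -0.5532] turn [ 0.0001 -0.0001  0.0003] | mm 401.2744369448184 deg 0.04477664161349817 j [-0.7698  0.1175  0.8649  2.0131 -0.1031  1.0541 -0.1545]
t 14.55 shift [ 0.6401  0.0041 -0.5634] turn [ 0.0001 -0.0001  0.0003] | mm 255.8109759746408 deg 0.04477664161349817 j [-0.7698  0.1175  0.8649  2.0131 -0.1031  1.0541 -0.1545]
```

View pics/l1.png

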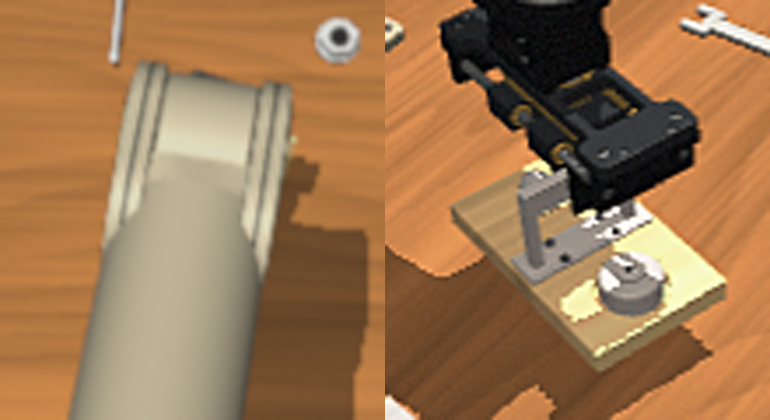

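The lift is good: the cap is seated in its pocket (right crop, ~(630,280)), the tray is level, and the ball is behind the handle. Raising the rest of the way slowly, then carrying across.

```bash
python3 -m pendant '[[1,0,0,-0.02,0,0,0],[1,0,0,-0.06,0,0,0],[1,0,0,-0.11,0,0,0],[1,0,0,-0.16,0,0,0],[1,0,0,-0.21,0,0,0],[1,0,0,-0.25,0,0,0],[1,0,0,-0.27,0,0,0],[1,0,0,-0.275,0,0,0]]' | head -2
python3 -m pendant '[[1,0,0,-0.02,0,0,0],[1,0,0,-0.06,0,0,0],[1,0,0,-0.11,0,0,0],[1,0,0,-0.16,0,0,0],[1,0,0,-0.21,0,0,0],[1,0,0,-0.245,0,0,0],[1,0,0,-0.26,0,0,0],[1,0,0,-0.262,0,0,0]]'
python3 - <<'E'
from h import *
plan([.6023,.2783,.287],rot(-.298))
E
```

```text
time: 15.55
ee_pos: [0.4728, -0.0632, 0.2089]
time: 16.55
ee_pos: [0.4727, -0.0632, 0.2873]
eef_rot: [0.804, 0.595, 0.0, 0.0]
ft_force: [-0.4, -0.5, -4.0]
width: 0.0095
grip_force: 45.0
t 16.55 shift [1.215  0.0798 0.0019] turn [ 0.0003 -0.0003  0.0004] | mm 365.2886066508894 deg 0.0683108932652347 j [-0.8216 -0.0892  0.8247  1.7922  0.0659  1.4096 -0.3066]
```

```bash
python3 -m pendant '[[1,0.015,0.001,0,0,0,0],[1,0.05,0.003,0,0,0,0],[1,0.1,0.007,0,0,0,0],[1,0.155,0.01,0,0,0,0],[1,0.21,0.014,0,0,0,0],[1,0.265,0.017,0,0,0,0],[1,0.32,0.021,0,0,0,0],[1,0.375,0.025,0,0,0,0]]' | head -2
python3 -m pendant '[[1,0.055,0.004,0,0,0,0],[1,0.11,0.007,0,0,0,0],[1,0.165,0.011,0,0,0,0],[1,0.22,0.014,0,0,0,0],[1,0.275,0.018,0,0,0,0],[1,0.33,0.022,0,0,0,0],[1,0.385,0.025,0,0,0,0],[1,0.44,0.029,0,0,0,0]]' | head -2
python3 -m pendant '[[1,0.055,0.004,0,0,0,0],[1,0.11,0.007,0,0,0,0],[1,0.165,0.011,0,0,0,0],[1,0.22,0.014,0,0,0,0],[1,0.275,0.018,0,0,0,0],[1,0.325,0.021,0,0,0,0],[1,0.36,0.024,0,0,0,0],[1,0.38,0.025,0,0,0,0]]'
python3 - <<'E'
from h import *
plan([.6023,.2783,.287],rot(-.298))
E
```

```text
time: 17.55
ee_pos: [0.5132, 0.0432, 0.2873]
time: 18.55
ee_pos: [0.5602, 0.1669, 0.2874]
time: 19.55
ee_pos: [0.6005, 0.2731, 0.2874]
eef_rot: [0.804, 0.595, 0.0, 0.0]
ft_force: [0.5, -0.3, -4.1]
width: 0.0096
grip_force: 45.0
t 19.55 shift [0.0181 0.0006 0.0013] turn [ 0.0003 -0.0001  0.0004] | mm 5.4600205291357895 deg 0.06565340382414367 j [-0.9523  0.441   0.6599  1.3087 -0.2658  1.4786 -0.6127]
```

```bash
python3 -m pendant '[[1,0.01,0,0,0,0,0],[1,0.017,0,0,0,0,0],[1,0.017,0,0,0,0,0],[1,0.017,0,0,0,0,0],[1,0.017,0,0,0,0,0],[1,0.017,0,0,0,0,0],[1,0.017,0,0,0,0,0],[1,0.017,0,0,0,0,0]]' && python3 -c "
from bench import r
print(abs(r.read_state()['joint_vel']).max());print(r.close_job())"
```

```text
time: 20.55
ee_pos: [0.6018, 0.2775, 0.2875]
eef_rot: [0.804, 0.595, 0.0, 0.0]
ft_force: [0.3, -0.5, -5.0]
width: 0.0095
grip_force: 45.0
0.0028519049832614997
the job is handed in; nothing more can be done
None
```

I handed in the job at 20.6 s with the tray held still over the anvil, its underside about 9 cm above the pad and the larger cap in its pocket; I didn't check cap or ball in a picture after the carry, and the hand-in returned no verdict.

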